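# Press a snap-in cover home in a terminal box

## Robot

A 6-joint arm with a two-finger parallel gripper is mounted at the origin on a cart in front of the work surface, level with it; the furniture and walls round the work are solid. World frame = base frame: x ahead of the robot, y to its left, z up, the work surface at z = 0. Lengths are in m, angles in rad, forces in N, time in s.
With the tool pointing down it reaches from about 0.35 to 0.775 m from the base axis. Payload 5.5 kg.
Tool frame: the origin (TCP) lies midway between the tips of the shut fingers; the grasp point (between the pads) lies 19 mm behind it (env.hold_point_z is the distance from the TCP to the grasp point, in m); z points along the fingers, y is the line along which they close (so a half turn about z gives the same grasp; the last joint's range is limited). The gripper opens to 85 mm and grips with 20 to 120 N. Pads are 22 mm wide; open, the fingers measure 114 mm over their backs; the gripper's body (76 mm by 85 mm) begins 54 mm behind the grasp point. The pads swing forward as they close: fully open they stand 13 mm farther back than shut.
Start: joints at [1.169, 0.313, 0.046, 1.304, 0, 1.431], TCP at [0.149, 0.555, 0.231] pointing down, gripper open.
Joint ranges: [-2.76, 2.76], [-0.86, 1.69], [-1.03, 1.26], [-2.2, 2.34], [-1.47, 1.5], [-3.14, 3.14]. Speed limits (rad/s): [2.57, 2.57, 3.14, 3.14, 3.14, 3.14].

## Interface

Orientations are given as a unit quaternion [w, x, y, z].
In Python, from workcell import env, read_camera gives the robot as it stands. The module is installed in compiled form; this text tells all that it offers.
- The arm moves only by the tool carry_out, never from a script. Its argument "moves" is a list of rows, each an object of numbers: "tx", "ty", "tz": the shift along the world's x, y, z in cm; "wx", "wy", "wz": the turn, a rotation vector about the world's x, y, z in rad; "claw": the closure, from -1 (fully open) to 1 (shut). A call has 1 to 8 rows; each row shifts and turns the commanded pose from where the row before left it; what a row does not reach is not made up. A row lasts 1/8 s, in which the tool goes at most 62.5 mm and 10.7 degrees, less where a joint would pass 70% of its speed; a pose out of reach is approached as far as the arm can. A call is refused whole if a number of a shift passes 6.25 or a number of a turn 0.188, either way. A call with a gripper value outside its range is refused whole. The fingers move at their own pace and stop on an object; "newtons" is the grip in N (left out, the last holds). Time passes only in rows, so rows that do not move let the fingers close. It gives the time, the measured TCP pose, the force, the opening and the grip force at its end, in the units of the state.
- env.get_state(): the state, without advancing time (a new reading comes with each control period).
- read_camera(name): name is "scene" or "top" or "wrist"; returns a dict with "image" (420x560x3 uint8, blue, green, red), "z_map" (420x560 float32, m along the optical axis (not along the pixel's ray), 0 where there is no reading), "fx", "fy", "cx", "cy" (pixels), "camera_from_world" (4x4, takes a point from world to camera coordinates); the wrist camera has in their place "hand_eye" (4x4, takes a point from camera to tool coordinates, whose origin is the TCP and whose axes are the flange's). Camera axes: x right, y down, z forward; pixel columns grow to the right and rows downward; lengths in m; the calibration is good to about 2 mm. A picture is of the moment at which its call begins: read the wrist's pose just before it.
- env.hand_in(): hands the job in; it is judged then, once.
The state is a dict: "clock": time; "joint_pos": joint angles; "qvel": joint speeds; "tau": joint torques, N m; "tcp_pos": TCP position; "orientation": TCP orientation; "wrist_force": force on the tool from outside, world axes, zero at the start; "ft_torque": the same for the moment, N m; "finger_gap": finger opening in m; "grip_force": force on a finger pad.
Only numpy, scipy, OpenCV 4.12 (cv2) and the standard library are available. Lean on these libraries where they do the work, as an engineer would, in place of code of your own. Each camera call takes 0.05 s, during which the arm holds its last target. There are 200 camera calls.

## Task

Close the open terminal box: take the snap-in cover that fits its opening from the rack, lay it flat on the worktop and let go, then take it again across its plain sides and leave it resting level in the opening on the two spring latches. Hold the short thick metal sleeve upright and press the cover straight down with it until it snaps fully home, flush with the box top; do not press it in with the fingers. Then stand the sleeve back upright where it stood, and leave the other covers and sleeves in place.

Things in the scene. Friction and masses are not known exactly. Their poses are not given: they have to be found in the camera images.
- terminal_box: Grey box fixed to the worktop, 110 x 110 x 36 mm high, black cable gland on its +x face. Origin: centre of the underside, z up. In its top a pocket 59 (x) by 68 (y) mm, 16 mm deep. The +x and -x rims are 8 mm lower over their middle 36 mm (finger notches). In the middle of the +y and -y rims a spring latch with a slippery round nose stands 3.5 mm into the pocket, just below the box top.
- box_mouth (a point): Centre of the box's opening, level with the box top, 36 mm above the worktop; axes as the box. The right cover, set in, first rests with its beads on the latch noses: its centre 1 mm above this point, its upper 9 mm proud. About 11 N straight down snaps it past the latches onto the pocket floor: centre 8 mm below this point, upper face flush.
- cover_rack: Grey plastic rack fixed to the worktop, base 85 (x) x 190 (y) x 6 mm, with three slots at y = -60, 0, +60 mm, 19 mm wide, between 36 mm long walls along x (tops 18 mm above the worktop). A cover stands on edge in each, in any order: own x upright, own y along the rack's x, lower edge 6 mm and upper edge 62 mm above the worktop. Origin: centre of the underside.
- cover_mid: The cover that fits: aluminium plate 56 (own x) by 60 (own y) by 16 mm thick (own z), both faces alike, origin at its very centre, 90 g. A round snap bead, 32 mm long, stands 2.5 mm out of each +y and -y end (65 mm over the beads); the +x and -x sides are plain. In the box its own y lies along the box's y, either way round, either face up.
- cover_short: Too short a cover: the same plate but only 42 mm along own y (47 mm over the beads). Leave it in the rack.
- cover_long: Too long a cover: the same plate but 80 mm along own y (85 mm over the beads). Leave it in the rack.
- sleeve_short: The pusher: silver-coloured solid metal sleeve, an upright cylinder 34 mm in diameter and 72 mm tall with a flat foot, about 0.47 kg, standing on the worktop. Origin at the centre of its foot, z along it. The three sleeves stand in a row about along x, some 95 mm apart, in any order.
- sleeve_tall: Another silver-coloured sleeve, 30 mm in diameter and 105 mm tall. Leave it. Origin at the centre of its foot.
- sleeve_thin: A brass-coloured sleeve, 26 mm in diameter and 95 mm tall. Leave it. Origin at the centre of its foot.
Not all that is in view belongs to the job. What is shaped like the sleeve_short but blue or red is not meant.

How it is judged:
By the outcome, as a careful person would: the job done as asked, in the order asked, and still so for the second after the job is handed in, with the robot touching nothing.
It also fails if it takes over 64 s, if anything falls off the work surface, if the arm or the gripper's body presses on something with over 40 N, if the wrist force passes 120 N, or if a joint passes its speed limit or range.

## Working session

There is one attempt and no reset: what is moved stays moved. The work goes in short steps, Python scripts to look and compute and a tool call to move; the robot and the scene stay as the last step left them, time stands still between calls to the robot, and variables do not carry over. Pictures are saved under pics/ and viewed, at most 10 in all, crops included, and the job is handed in when it is done.

Besides the shell and the picture viewer there is one more tool, called after "Request:" as name(argument=value, ...), one argument or row to a line, values as JSON. carry_out: Moves the arm, as the interface text tells. Its arguments: {"type":"object","properties":{"moves":{"type":"array","items":{"type":"object","properties":{"tx":{"type":"number"},"ty":{"type":"number"},"tz":{"type":"number"},"wx":{"type":"number"},"wy":{"type":"number"},"wz":{"type":"number"},"claw":{"type":"number"}}}},"newtons":{"type":"number"}},"required":["moves"]}

```bash
mkdir -p pics; cat > h.py <<'E'
import numpy as np, cv2
from workcell import env, read_camera
def pts(c):
    z=c["z_map"];v,u=np.indices(z.shape)
    P=np.stack([(u-c["cx"])/c["fx"]*z,(v-c["cy"])/c["fy"]*z,z,np.ones_like(z)],-1)
    W=P@np.linalg.inv(c["camera_from_world"]).T
    W=W[...,:3];W[z==0]=np.nan
    return W
E
python3 - <<'E'
from h import *
s=env.get_state();print({k:np.round(v,3) for k,v in s.items()},env.hold_point_z)
for n in("top","scene"):
    c=read_camera(n);cv2.imwrite(f"pics/{n}0.png",c["image"]);np.savez(f"{n}0.npz",W=pts(c),**c)
    print(n,c["fx"],c["cx"],c["cy"],np.round(np.linalg.inv(c["camera_from_world"]),3).tolist())
E
```

```text
{'clock': np.float64(0.0), 'joint_pos': array([1.169, 0.314, 0.045, 1.304, 0.   , 1.431]), 'qvel': array([ 0.001,  0.001,  0.002, -0.002, -0.001, -0.001]), 'tau': array([ 1.0000e-03, -4.8063e+01,  2.9853e+01,  2.0000e-02,  0.0000e+00,
       -0.0000e+00]), 'tcp_pos': array([0.149, 0.555, 0.23 ]), 'orientation': array([-0.   ,  0.131,  0.991, -0.001]), 'wrist_force': array([-0.238, -0.161, -0.799]), 'ft_torque': array([ 0.003, -0.002, -0.036]), 'grip_force': np.float64(0.0), 'finger_gap': np.float64(0.085)} 0.0187
top 531.7284815102369 282.12685740481635 210.63154104314108 [[-0.064, -0.978, 0.199, 0.224], [-0.998, 0.063, -0.01, -0.01], [-0.003, -0.199, -0.98, 1.439], [0.0, 0.0, 0.0, 1.0]]
scene 454.37969901500287 283.3805136244519 203.1892132319602 [[0.849, -0.236, 0.472, -0.108], [-0.528, -0.377, 0.761, -0.976], [-0.002, -0.896, -0.444, 0.631], [0.0, 0.0, 0.0, 1.0]]
```

View pics/top0.png

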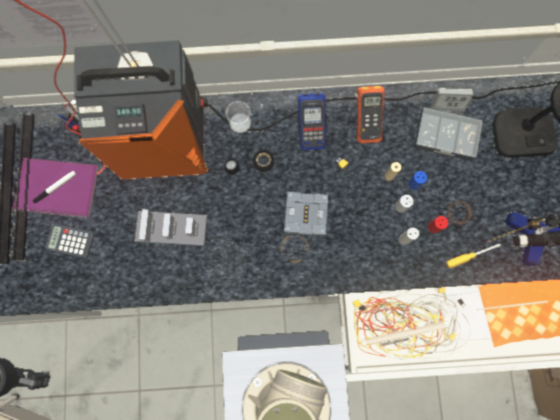

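View pics/scene0.png

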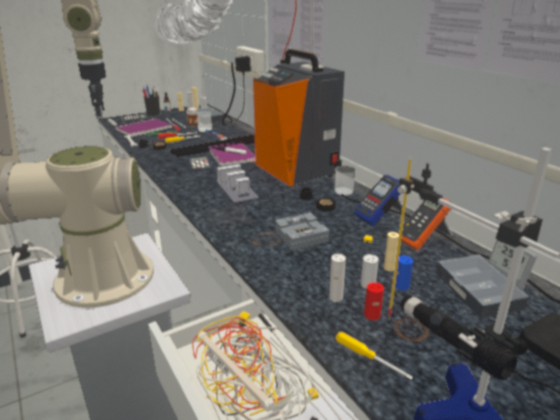

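The top view shows the rack at about (171,227) with covers at (145,222), (168,225) and (190,226). The box is at (306,213). The sleeves are brass (393,171), silver (405,204) and silver (410,237). The blue (419,180) and red (438,225) ones are decoys. In the scene view the silver at (337,277) looks tall and the one at (370,271) short. I'll measure them next.

```bash
python3 - <<'E'
from h import *
d=np.load("top0.npz");W=d["W"];im=d["image"];X,Y,Z=[W[...,i] for i in range(3)]
def comps(m,mn=15):
    n,l,s,c=cv2.connectedComponentsWithStats(m.astype(np.uint8))
    for i in range(1,n):
        if s[i,4]>=mn:
            k=l==i;p=W[k];r=cv2.minAreaRect((p[:,:2]*1000).astype(np.float32))
            print(s[i,4],c[i].round(1),"z",np.round(np.nanpercentile(p[:,2],[5,50,95]),4),"mean",p[:,:2].mean(0).round(4),"rect",np.round(r[0],1),np.round(r[1],1),round(r[2],1),"col",im[k].mean(0).round())
win=np.zeros(Z.shape,bool)
def w(r0,r1,c0,c1):
    m=win.copy();m[r0:r1,c0:c1]=1;return m
print("rack covers");comps(w(200,250,125,215)&(Z>.045))
print("rack low");comps(w(200,250,125,215)&(Z>.003),100)
print("box");comps(w(185,245,275,335)&(Z>.031),10)
print("box all");comps(w(185,245,275,335)&(Z>.012),10)
print("sleeves");comps(w(155,250,380,455)&(Z>.06))
print("worktop z",np.nanmedian(Z[250:280,150:270]))
a=cv2.resize(im[195:255,130:215],None,fx=4.5,fy=4.5,interpolation=3)
b=cv2.resize(im[155:250,375:455],None,fx=4.5,fy=4.5,interpolation=3)
o=np.zeros((430,390+365,3),np.uint8);o[:270,:382]=a[:, :382];o[:428,390:750]=b[:428,:360]
cv2.imwrite("pics/crop.png",o)
E
```

```text
rack covers
234 [144.2 224.4] z [0.0499 0.061  0.0656] mean [0.49  0.341] rect [490.6 341.9] [18.6 82.7] 84.3 col [193. 191. 189.]
169 [166.9 225. ] z [0.0483 0.0608 0.0663] mean [0.4845 0.2814] rect [484.1 283. ] [17.8 60.4] 83.5 col [198. 196. 194.]
119 [189.6 225.5] z [0.0503 0.0613 0.066 ] mean [0.4793 0.2218] rect [479.9 222.5] [16.6 44.3] 83.5 col [201. 199. 197.]
rack low
1943 [170.4 227.7] z [0.0037 0.01   0.064 ] mean [0.4832 0.2794] rect [488.  279.9] [204.7  99.9] 83.9 col [155. 154. 154.]
box
401 [291.9 212. ] z [0.0319 0.0366 0.041 ] mean [ 0.5027 -0.0501] rect [503.7 -52.8] [ 37.9 111.3] 82.3 col [167. 163. 156.]
417 [320.4 213.5] z [0.0317 0.036  0.0407] mean [ 0.494  -0.1265] rect [ 493.4 -120. ] [ 48.9 111.1] 85.3 col [164. 160. 153.]
box all
1700 [306.2 213.2] z [0.0168 0.0308 0.0398] mean [ 0.4985 -0.0889] rect [505.8 -89.8] [109.9 126. ] 81.8 col [156. 153. 147.]
sleeves
114 [394.8 168.3] z [0.0652 0.0919 0.0986] mean [ 0.5923 -0.3272] rect [ 594.  -328.2] [24.1 27.2] 69.6 col [155. 194. 204.]
138 [420.1 177.3] z [0.0634 0.0709 0.0765] mean [ 0.5678 -0.3957] rect [ 568.  -396.3] [33.1 34.1] 49.1 col [198. 106.  64.]
138 [406.2 201. ] z [0.0644 0.0712 0.0754] mean [ 0.5058 -0.3518] rect [ 505.9 -352.2] [32.7 32.6] 10.6 col [215. 218. 216.]
150 [440.7 222.3] z [0.0625 0.0708 0.0754] mean [ 0.4433 -0.4352] rect [ 443.7 -436.9] [34.  33.2] 6.4 col [ 62.  65. 215.]
163 [410.9 234.4] z [0.0653 0.103  0.1095] mean [ 0.413  -0.3475] rect [ 414.1 -349.7] [28.6 29.1] 4.0 col [188. 194. 195.]
worktop z 0.0001323151120435906
```

View pics/crop.png

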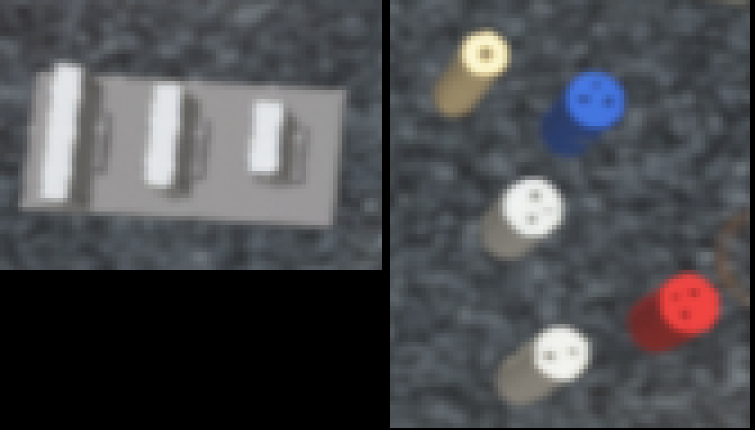

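Naming the candidates:
- **Covers:** top edges are 82.7, 60.4 and 44.3 mm long at (144,224), (167,225) and (190,225). The middle one, 60 mm, is cover_mid.
- **Sleeves:** the silver one at (406,201) is 71 mm high and 33 mm across, so it is sleeve_short. The silver one at (411,234) is 103 mm high, so it is the tall one. The brass, blue and red ones are not meant.

The crop confirms this. Now I'll move above cover_mid.

Request:
carry_out(
  moves=[
    {"tx": 4.2,"ty": -3.4,"wz": -0.175},
    {"tx": 4.2,"ty": -3.4,"wz": -0.175},
    {"tx": 4.2,"ty": -3.4,"wz": -0.175},
    {"tx": 4.2,"ty": -3.4,"wz": -0.175},
    {"tx": 4.2,"ty": -3.4,"wz": -0.175},
    {"tx": 4.2,"ty": -3.4,"wz": -0.175},
    {"tx": 4.2,"ty": -3.4,"wz": -0.175},
    {"tx": 4.1,"ty": -3.4,"wz": -0.175},
  ],
)

```text
invalid input at $.moves[0]: expected keys tx, ty, tz, wx, wy, wz, claw
```

```bash
cat >> h.py <<'E'
from scipy.spatial.transform import Rotation as R
def state(p=True):
    s=env.get_state();q=s["orientation"];r=R.from_quat([q[1],q[2],q[3],q[0]]).as_matrix()
    if p: print("t",round(s["clock"],2),"tcp",s["tcp_pos"].round(4),"zaxis",r[:,2].round(3),"yaz",round(np.degrees(np.arctan2(r[1,1],r[0,1])),2),"j",s["joint_pos"].round(2),"F",s["wrist_force"].round(1),"gap",round(s["finger_gap"],4),"grip",round(float(s["grip_force"]),1))
    return s,r
def wrist(name=None):
    s,r=state();c=read_camera("wrist")
    T=np.eye(4);T[:3,:3]=r;T[:3,3]=s["tcp_pos"];c["camera_from_world"]=np.linalg.inv(T@c["hand_eye"])
    if name: cv2.imwrite(f"pics/{name}.png",c["image"])
    return c,pts(c)
def comps(W,m,mn=15,im=None):
    n,l,s,c=cv2.connectedComponentsWithStats(m.astype(np.uint8))
    for i in range(1,n):
        if s[i,4]>=mn:
            p=W[l==i];r=cv2.minAreaRect((p[:,:2]*1000).astype(np.float32))
            print(s[i,4],c[i].round(),"z",np.round(np.nanpercentile(p[:,2],[5,50,95]),4),"mean",p[:,:2].mean(0).round(4),"rect",np.round(r[0],1),np.round(r[1],1),round(r[2],1))
E
python3 - <<'E'
from h import *
c,W=wrist("w1");Z=W[...,2]
print(c["hand_eye"].round(3).tolist(),c["fx"])
comps(W,(Z>.054)&(Z<.07),200)
comps(W,(Z>.003)&(Z<.07),5000)
T=np.load("top0.npz")["W"]; m=(T[...,2]>.05)&(T[...,1]>.15)&(T[...,1]<.5)&(T[...,0]>.53)
print("case xmin",np.nanpercentile(T[...,0][m],[0,1]))
E
```

```text
t 0.1 tcp [0.1486 0.555  0.2305] zaxis [-0.001 -0.001 -1.   ] yaz 75.0 j [ 1.17  0.31  0.05  1.3  -0.    1.43] F [-0.   0.1 -0.5] gap 0.0851 grip 0.0
[[-0.0, -0.948, -0.318, 0.083], [1.0, -0.0, -0.001, -0.001], [0.001, -0.318, 0.948, -0.143], [0.0, 0.0, 0.0, 1.0]] 303.7256213295775
case xmin [0.53084844 0.62497691]
```

View pics/w1.png

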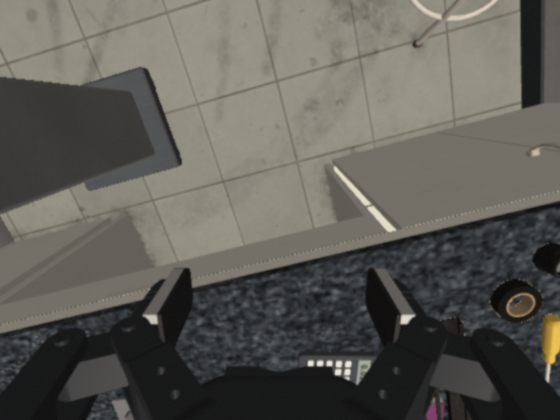

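The call was refused because every key must be given, so the arm hasn't moved. The picture shows only the table edge near row 260 and the fingers.

Request:
carry_out(
  moves=[
    {"tx": 4.2,"ty": -3.4,"tz": 0,"wx": 0,"wy": 0,"wz": -0.175,"claw": -1},
    {"tx": 4.2,"ty": -3.4,"tz": 0,"wx": 0,"wy": 0,"wz": -0.175,"claw": -1},
    {"tx": 4.2,"ty": -3.4,"tz": 0,"wx": 0,"wy": 0,"wz": -0.175,"claw": -1},
    {"tx": 4.2,"ty": -3.4,"tz": 0,"wx": 0,"wy": 0,"wz": -0.175,"claw": -1},
    {"tx": 4.2,"ty": -3.4,"tz": 0,"wx": 0,"wy": 0,"wz": -0.175,"claw": -1},
    {"tx": 4.2,"ty": -3.4,"tz": 0,"wx": 0,"wy": 0,"wz": -0.175,"claw": -1},
    {"tx": 4.2,"ty": -3.4,"tz": 0,"wx": 0,"wy": 0,"wz": -0.175,"claw": -1},
    {"tx": 4.1,"ty": -3.4,"tz": 0,"wx": 0,"wy": 0,"wz": -0.175,"claw": -1},
  ],
)

```text
clock: 1.15
tcp_pos: [0.485, 0.2821, 0.2311]
orientation: [-0.0, 0.741, 0.672, -0.0]
wrist_force: [0.7, 0.9, 0.2]
finger_gap: 0.0854
grip_force: 0.0
```

```bash
python3 - <<'E'
from h import *
c,W=wrist("w2");Z=W[...,2]
comps(W,(Z>.054)&(Z<.07),200)
E
```

```text
t 1.15 tcp [0.485  0.2821 0.2311] zaxis [-0.  0. -1.] yaz -5.55 j [0.38 0.29 0.01 1.29 0.   2.05] F [0.7 0.9 0.2] gap 0.0854 grip 0.0
1522 [418. 139.] z [0.0548 0.0623 0.0693] mean [0.6279 0.3147] rect [628.7 301.6] [232.3   6.8] 89.2
1349 [279. 127.] z [0.0607 0.0621 0.0634] mean [0.4904 0.3443] rect [490.6 344. ] [16.2 79.3] 82.7
899 [280. 185.] z [0.0585 0.0621 0.0633] mean [0.485  0.2853] rect [485.3 284.5] [16.7 59.5] 82.2
570 [280. 237.] z [0.0569 0.062  0.0633] mean [0.4795 0.2261] rect [479.7 224.7] [16.7 41.8] 83.0
```

View pics/w2.png

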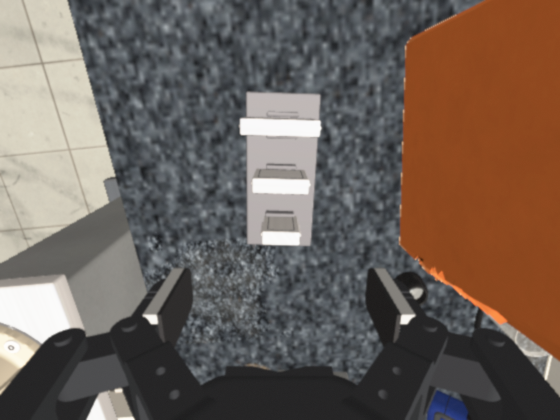

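The wrist view shows the three covers at (280,127), (280,185) and (280,237). The middle one measures 59.5 x 16 mm at (0.485, 0.284), which matches the top view. I'll descend and grip it across its bead ends.

Request:
carry_out(
  moves=[
    {"tx": 0,"ty": 0.2,"tz": -4.3,"wx": 0,"wy": 0,"wz": -0.02,"claw": -1},
    {"tx": 0,"ty": 0,"tz": -4.3,"wx": 0,"wy": 0,"wz": 0,"claw": -1},
    {"tx": 0,"ty": 0,"tz": -4.3,"wx": 0,"wy": 0,"wz": 0,"claw": -1},
    {"tx": 0,"ty": 0,"tz": -4.3,"wx": 0,"wy": 0,"wz": 0,"claw": -1},
    {"tx": 0,"ty": 0,"tz": -4.3,"wx": 0,"wy": 0,"wz": 0,"claw": -1},
    {"tx": 0,"ty": 0,"tz": 0,"wx": 0,"wy": 0,"wz": 0,"claw": 0.2},
    {"tx": 0,"ty": 0,"tz": 0,"wx": 0,"wy": 0,"wz": 0,"claw": 1},
    {"tx": 0,"ty": 0,"tz": 0,"wx": 0,"wy": 0,"wz": 0,"claw": 1},
  ],
  newtons=40,
)

```text
clock: 2.2
tcp_pos: [0.4844, 0.2853, 0.0178]
orientation: [0.001, 0.745, 0.667, 0.0]
wrist_force: [-1.4, -2.0, -2.1]
finger_gap: 0.0633
grip_force: 44.3
```

Request:
carry_out(
  moves=[
    {"tx": 0,"ty": 0,"tz": 2.0,"wx": 0,"wy": 0,"wz": 0,"claw": 1},
    {"tx": 0,"ty": 0,"tz": 4,"wx": 0,"wy": 0,"wz": 0,"claw": 1},
    {"tx": 0,"ty": 0,"tz": 5,"wx": 0,"wy": 0,"wz": 0,"claw": 1},
    {"tx": 0,"ty": 0,"tz": 5,"wx": 0,"wy": 0,"wz": 0,"claw": 1},
    {"tx": 0.4,"ty": -2,"tz": 0,"wx": 0,"wy": 0,"wz": 0.175,"claw": 1},
    {"tx": 0.4,"ty": -2,"tz": 0,"wx": 0,"wy": 0,"wz": 0.175,"claw": 1},
    {"tx": 0.4,"ty": -2,"tz": 0,"wx": 0,"wy": 0,"wz": 0.175,"claw": 1},
    {"tx": 0.4,"ty": -2,"tz": 0,"wx": 0,"wy": 0,"wz": 0.175,"claw": 1},
  ],
)

```text
clock: 3.2
tcp_pos: [0.5009, 0.2053, 0.1785]
orientation: [0.001, 0.469, 0.883, 0.002]
wrist_force: [0.6, -0.0, -1.2]
finger_gap: 0.0633
grip_force: 44.4
```

Request:
carry_out(
  moves=[
    {"tx": 0.4,"ty": -2,"tz": 0,"wx": 0,"wy": 0,"wz": 0.175,"claw": 1},
    {"tx": 0.4,"ty": -2,"tz": 0,"wx": 0,"wy": 0,"wz": 0.175,"claw": 1},
    {"tx": 0.4,"ty": -2,"tz": 0,"wx": 0,"wy": 0,"wz": 0.175,"claw": 1},
    {"tx": 0.4,"ty": -2,"tz": 0,"wx": 0,"wy": 0,"wz": 0.175,"claw": 1},
    {"tx": 0.4,"ty": -2,"tz": 0,"wx": 0,"wy": 0,"wz": 0.17,"claw": 1},
    {"tx": 0.5,"ty": 0,"tz": 0,"wx": -0.02,"wy": -0.174,"wz": 0,"claw": 1},
    {"tx": 0.5,"ty": 0,"tz": 0,"wx": -0.02,"wy": -0.174,"wz": 0,"claw": 1},
    {"tx": 0.5,"ty": 0,"tz": 0,"wx": -0.02,"wy": -0.174,"wz": 0,"claw": 1},
  ],
)

```text
clock: 4.2
tcp_pos: [0.5363, 0.1056, 0.1797]
orientation: [0.264, 0.054, 0.963, -0.015]
wrist_force: [0.5, 0.4, -1.6]
finger_gap: 0.0632
grip_force: 44.4
```

```bash
python3 - <<'E'
from h import *
state()
E
```

```text
t 4.2 tcp [0.5363 0.1056 0.1797] zaxis [ 0.507 -0.057 -0.86 ] yaz 83.58 j [ 0.11 -0.08 -0.7   0.43 -0.11  0.19] F [ 0.5  0.4 -1.6] gap 0.0632 grip 44.4
```

Request:
carry_out(
  moves=[
    {"tx": 1,"ty": 0,"tz": -1,"wx": -0.02,"wy": -0.174,"wz": 0,"claw": 1},
    {"tx": 1,"ty": 0,"tz": -1,"wx": -0.02,"wy": -0.174,"wz": 0,"claw": 1},
    {"tx": 1,"ty": 0,"tz": -1,"wx": -0.02,"wy": -0.174,"wz": 0,"claw": 1},
    {"tx": 0,"ty": 0,"tz": -3,"wx": 0,"wy": 0,"wz": 0,"claw": 1},
    {"tx": 0,"ty": 0,"tz": 0,"wx": 0,"wy": 0,"wz": 0,"claw": 1},
  ],
)

```text
clock: 4.82
tcp_pos: [0.5975, 0.1239, 0.1432]
orientation: [0.447, 0.053, 0.892, -0.036]
wrist_force: [0.6, -1.2, -0.9]
finger_gap: 0.0635
grip_force: 44.5
```

```bash
python3 - <<'E'
from h import *
s,r=state()
c=read_camera("scene");cv2.imwrite("pics/s1.png",cv2.resize(c["image"][110:290,170:400],None,fx=3,fy=3))
W=np.load("top0.npz")["W"]
m=(W[...,0]>.4)&(W[...,0]<.68)&(W[...,1]>.0)&(W[...,1]<.18)&(W[...,2]>.008)
comps(W,m,5)
E
```

```text
t 4.83 tcp [0.5975 0.1239 0.1432] zaxis [ 0.794 -0.111 -0.598] yaz 82.7 j [ 0.21  0.08 -1.03 -0.43 -0.28  0.19] F [ 0.6 -1.2 -0.9] gap 0.0635 grip 44.5
106 [199. 150.] z [0.0256 0.1314 0.2572] mean [0.6579 0.1782] rect [658.2 176.6] [43.7  7.7] 1.8
176 [261. 162.] z [0.0119 0.0177 0.0225] mean [0.6533 0.0252] rect [654.9  23.9] [47.6 50. ] 89.5
173 [231. 166.] z [0.0102 0.0199 0.0323] mean [0.6467 0.1076] rect [646.7 107. ] [38.8 36.9] 75.2
```

View pics/s1.png

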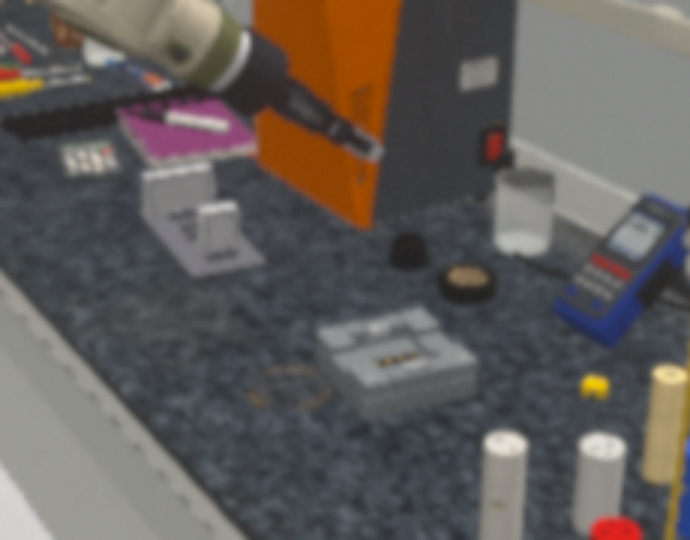

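The crop shows the plate held in the gripper at about (370,148), clear of the rack and the box. Joint 3 is at its range limit, so I'll use a smaller tilt, about 45°, and let the plate pivot on its low edge with a light grip.

Request:
carry_out(
  moves=[
    {"tx": -0.5,"ty": -1,"tz": 0,"wx": 0.015,"wy": 0.12,"wz": 0,"claw": 1},
    {"tx": -0.5,"ty": -1,"tz": -2.5,"wx": 0,"wy": 0,"wz": 0,"claw": 1},
    {"tx": 0,"ty": -1,"tz": -2.5,"wx": 0,"wy": 0,"wz": 0,"claw": 1},
    {"tx": 0,"ty": 0,"tz": -2.5,"wx": 0,"wy": 0,"wz": 0,"claw": 1},
    {"tx": 0,"ty": 0,"tz": 0,"wx": 0,"wy": 0,"wz": 0,"claw": 1},
  ],
)

```text
clock: 5.5
tcp_pos: [0.5923, 0.0948, 0.0715]
orientation: [0.39, 0.056, 0.919, -0.033]
wrist_force: [0.2, -0.3, -1.1]
finger_gap: 0.0635
grip_force: 44.5
```

```bash
python3 - <<'E'
from h import *
s,r=state()
E
```

```text
t 5.5 tcp [0.5923 0.0948 0.0715] zaxis [ 0.712 -0.105 -0.694] yaz 82.61 j [ 0.12  0.18 -1.03 -0.43 -0.19  0.16] F [ 0.2 -0.3 -1.1] gap 0.0635 grip 44.5
```

Request:
carry_out(
  moves=[
    {"tx": -0.5,"ty": 0,"tz": -2.0,"wx": 0,"wy": 0,"wz": 0,"claw": 1},
    {"tx": -0.5,"ty": 0,"tz": -2.0,"wx": 0,"wy": 0,"wz": 0,"claw": 1},
    {"tx": 0,"ty": 0,"tz": -0.8,"wx": 0,"wy": 0,"wz": 0,"claw": 1},
    {"tx": 0,"ty": 0,"tz": 0,"wx": 0,"wy": 0,"wz": 0,"claw": 1},
  ],
  newtons=20,
)

```text
clock: 6.0
tcp_pos: [0.5987, 0.1017, 0.0308]
orientation: [0.381, 0.057, 0.922, -0.036]
wrist_force: [-0.4, 0.4, -0.2]
finger_gap: 0.0635
grip_force: 44.5
```

```bash
python3 - <<'E'
from h import *
s,r=state()
E
```

```text
t 6.0 tcp [0.5987 0.1017 0.0308] zaxis [ 0.699 -0.11  -0.706] yaz 82.33 j [ 0.14  0.3  -1.03 -0.52 -0.21  0.18] F [-0.4  0.4 -0.2] gap 0.0635 grip 44.5
```

Request:
carry_out(
  moves=[
    {"tx": -1,"ty": -1,"tz": 0,"wx": 0.014,"wy": 0.1,"wz": 0,"claw": 0.9},
    {"tx": -0.5,"ty": -0.5,"tz": -1,"wx": 0,"wy": 0,"wz": 0,"claw": 0.9},
    {"tx": 0,"ty": 0,"tz": -0.5,"wx": 0,"wy": 0,"wz": 0,"claw": 0.9},
    {"tx": 0,"ty": 0,"tz": 0,"wx": 0,"wy": 0,"wz": 0,"claw": 0.9},
  ],
  newtons=20,
)

```text
clock: 6.5
tcp_pos: [0.5832, 0.0866, 0.0151]
orientation: [0.334, 0.058, 0.94, -0.032]
wrist_force: [0.4, -0.7, -0.7]
finger_gap: 0.0636
grip_force: 44.5
```

```bash
python3 - <<'E'
from h import *
s,r=state()
E
```

```text
t 6.5 tcp [0.5832 0.0866 0.0151] zaxis [ 0.624 -0.1   -0.775] yaz 82.45 j [ 0.09  0.28 -0.99 -0.36 -0.16  0.16] F [ 0.4 -0.7 -0.7] gap 0.0636 grip 44.5
```

Request:
carry_out(
  moves=[
    {"tx": -0.3,"ty": 0,"tz": -0.4,"wx": 0,"wy": 0,"wz": 0,"claw": 0.9},
    {"tx": -0.3,"ty": 0,"tz": -0.4,"wx": 0,"wy": 0,"wz": 0,"claw": 0.9},
    {"tx": 0,"ty": 0,"tz": 0,"wx": 0,"wy": 0,"wz": 0,"claw": 0.9},
  ],
)

```text
clock: 6.88
tcp_pos: [0.5822, 0.0869, 0.0123]
orientation: [0.34, 0.059, 0.938, -0.032]
wrist_force: [-7.6, -1.0, 21.4]
finger_gap: 0.0632
grip_force: 46.3
```

```bash
python3 - <<'E'
from h import *
c,W=wrist()
cv2.imwrite("pics/w3.png",c["image"])
E
```

```text
t 6.88 tcp [0.5822 0.0869 0.0123] zaxis [ 0.634 -0.101 -0.767] yaz 82.39 j [ 0.09  0.29 -1.01 -0.4  -0.16  0.16] F [-7.6 -1.  21.4] gap 0.0632 grip 46.3
```

View pics/w3.png

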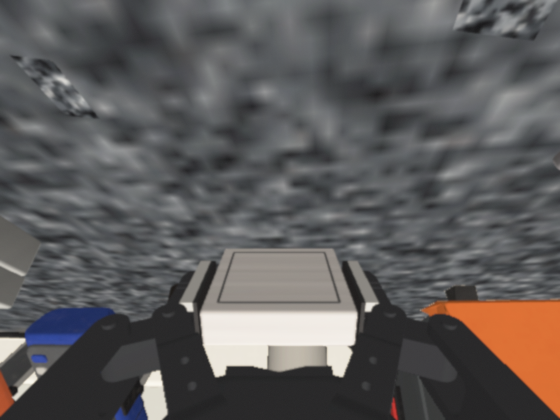

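The plate's low edge is on the worktop, with 21 N contact. The plate is centred between the fingers at (280,285). I'll relieve the force and release gently.

Request:
carry_out(
  moves=[
    {"tx": 0,"ty": 0,"tz": 0.2,"wx": 0,"wy": 0,"wz": 0,"claw": 0.9},
    {"tx": 0,"ty": 0,"tz": 0,"wx": 0,"wy": 0,"wz": 0,"claw": -0.55},
    {"tx": 0,"ty": 0,"tz": 0,"wx": 0,"wy": 0,"wz": 0,"claw": -0.6},
    {"tx": 0,"ty": 0,"tz": 0,"wx": 0,"wy": 0,"wz": 0,"claw": -0.8},
    {"tx": 0,"ty": 0,"tz": 0,"wx": 0,"wy": 0,"wz": 0,"claw": -1},
    {"tx": 0,"ty": 0,"tz": 0,"wx": 0,"wy": 0,"wz": 0,"claw": -1},
  ],
)

```text
clock: 7.68
tcp_pos: [0.5773, 0.0866, 0.0089]
orientation: [0.334, 0.058, 0.94, -0.032]
wrist_force: [-0.1, 0.2, -0.6]
finger_gap: 0.0854
grip_force: 0.0
```

```bash
python3 - <<'E'
from h import *
c,W=wrist();Z=W[...,2]
cv2.imwrite("pics/w4.png",c["image"])
m=(abs(W[...,0]-.56)<.07)&(abs(W[...,1]-.09)<.045)&(Z>.01)&(Z<.06);m[:,:200]=0;m[:,365:]=0
comps(W,m,50)
p=W[m];print(np.linalg.lstsq(np.c_[p[:,:2],np.ones(len(p))],p[:,2],rcond=None)[0])
E
```

```text
t 7.67 tcp [0.5773 0.0866 0.0089] zaxis [ 0.624 -0.1   -0.775] yaz 82.46 j [ 0.09  0.29 -1.01 -0.39 -0.16  0.16] F [-0.1  0.2 -0.6] gap 0.0854 grip 0.0
9075 [280. 249.] z [0.0112 0.016  0.0165] mean [0.5378 0.0918] rect [547.6  90.4] [59.9 57.1] 82.5
223 [325. 307.] z [0.0103 0.0143 0.0202] mean [0.6293 0.1102] rect [628.7 109.9] [ 2.6 15.6] 0.0
114 [244. 367.] z [0.0592 0.0596 0.06  ] mean [0.5215 0.0844] rect [521.6  84.8] [11.8  3.4] 78.3
179 [313. 368.] z [0.0587 0.0594 0.06  ] mean [0.5239 0.1045] rect [524.  103.8] [12.8  4. ] 79.3
[-0.02437785  0.01687807  0.02827958]
```

The plate lies flat, upper face at 16 mm, centre (0.548, 0.090). I'll go up, come upright and turn 90°.

Request:
carry_out(
  moves=[
    {"tx": 0,"ty": 0,"tz": 4,"wx": 0,"wy": 0,"wz": 0,"claw": -1},
    {"tx": 0,"ty": 0,"tz": 5,"wx": 0,"wy": 0,"wz": 0,"claw": -1},
    {"tx": -0.7,"ty": 0.1,"tz": 2.5,"wx": 0.0225,"wy": 0.1695,"wz": 0,"claw": -1},
    {"tx": -0.7,"ty": 0.1,"tz": 2.5,"wx": 0.0225,"wy": 0.1695,"wz": 0,"claw": -1},
    {"tx": -0.7,"ty": 0.1,"tz": 1,"wx": 0.0225,"wy": 0.1695,"wz": 0,"claw": -1},
    {"tx": -0.7,"ty": 0.1,"tz": 1,"wx": 0.0225,"wy": 0.1695,"wz": 0,"claw": -1},
    {"tx": 0,"ty": 0,"tz": 0,"wx": 0,"wy": 0,"wz": -0.175,"claw": -1},
    {"tx": 0,"ty": 0,"tz": 0,"wx": 0,"wy": 0,"wz": -0.175,"claw": -1},
  ],
)

```text
clock: 8.72
tcp_pos: [0.5572, 0.09, 0.1526]
orientation: [0.039, 0.234, 0.971, -0.019]
wrist_force: [0.6, 0.2, -1.1]
finger_gap: 0.085
grip_force: 0.0
```

Request:
carry_out(
  moves=[
    {"tx": 0,"ty": 0,"tz": 0,"wx": 0,"wy": 0,"wz": -0.175,"claw": -1},
    {"tx": 0,"ty": 0,"tz": 0,"wx": 0,"wy": 0,"wz": -0.175,"claw": -1},
    {"tx": 0,"ty": 0,"tz": 0,"wx": 0,"wy": 0,"wz": -0.175,"claw": -1},
    {"tx": 0,"ty": 0,"tz": 0,"wx": 0,"wy": 0,"wz": -0.175,"claw": -1},
    {"tx": 0,"ty": 0,"tz": 0,"wx": 0,"wy": 0,"wz": -0.175,"claw": -1},
    {"tx": 0,"ty": 0,"tz": 0,"wx": 0,"wy": 0,"wz": -0.175,"claw": -1},
    {"tx": 0,"ty": 0,"tz": 0,"wx": 0,"wy": 0,"wz": -0.17,"claw": -1},
    {"tx": 0,"ty": 0,"tz": 0,"wx": 0,"wy": 0,"wz": 0,"claw": -1},
  ],
)

```text
clock: 9.72
tcp_pos: [0.5566, 0.0902, 0.1526]
orientation: [0.021, 0.746, 0.665, -0.038]
wrist_force: [-0.5, 0.9, -0.3]
finger_gap: 0.0852
grip_force: 0.0
```

```bash
python3 - <<'E'
from h import *
c,W=wrist();Z=W[...,2]
print("plate");comps(W,(abs(Z-.016)<.004)&(abs(W[...,0]-.55)<.08)&(abs(W[...,1]-.09)<.06),300)
print("box");comps(W,(abs(Z-.036)<.003)&(W[...,1]<-.02)&(W[...,1]>-.16),200)
c=read_camera("top");W=pts(c);print("top plate");comps(W,(abs(W[...,2]-.016)<.006)&(abs(W[...,0]-.55)<.05)&(abs(W[...,1]-.09)<.06),50)
E
```

```text
t 9.72 tcp [0.5566 0.0902 0.1526] zaxis [-0.029 -0.082 -0.996] yaz -6.61 j [ 0.06  0.36 -0.09  1.16 -0.08  1.75] F [-0.5  0.9 -0.3] gap 0.0852 grip 0.0
plate
3582 [274. 184.] z [0.015  0.0162 0.0174] mean [0.5487 0.0922] rect [548.4  90.5] [60.2 56.1] 83.1
box
2016 [248. 317.] z [0.0345 0.0363 0.0374] mean [ 0.5037 -0.0464] rect [502.8 -50.8] [ 38.8 110.1] 81.7
219 [248. 318.] z [0.0336 0.037  0.0383] mean [ 0.5035 -0.0473] rect [503.4 -48.6] [14.8 20.7] 83.9
547 [213. 365.] z [0.0341 0.0364 0.0373] mean [ 0.4523 -0.1144] rect [ 459.4 -117.6] [36.9 42.5] 82.0
360 [281. 364.] z [0.0337 0.0361 0.0372] mean [ 0.5317 -0.1199] rect [ 526.4 -120.4] [22.4 42.4] 84.7
top plate
227 [245. 200.] z [0.0116 0.0159 0.0202] mean [0.5496 0.0741] rect [549.2  74.3] [63.  38.2] 6.1
```

Request:
carry_out(
  moves=[
    {"tx": -0.85,"ty": 0.0,"tz": -2,"wx": 0.082,"wy": -0.029,"wz": 0,"claw": -1},
    {"tx": 0,"ty": 0,"tz": -5,"wx": 0,"wy": 0,"wz": 0,"claw": -1},
    {"tx": 0,"ty": 0,"tz": -5,"wx": 0,"wy": 0,"wz": 0,"claw": -1},
    {"tx": 0,"ty": 0,"tz": -3.2,"wx": 0,"wy": 0,"wz": 0,"claw": -1},
    {"tx": 0,"ty": 0,"tz": 0,"wx": 0,"wy": 0,"wz": 0,"claw": 0},
    {"tx": 0,"ty": 0,"tz": 0,"wx": 0,"wy": 0,"wz": 0,"claw": 1},
    {"tx": 0,"ty": 0,"tz": 0,"wx": 0,"wy": 0,"wz": 0,"claw": 1},
  ],
  newtons=40,
)

```text
clock: 10.7
tcp_pos: [0.5495, 0.0904, 0.0028]
orientation: [0.001, 0.747, 0.665, 0.001]
wrist_force: [0.4, -0.0, -1.0]
finger_gap: 0.0548
grip_force: 43.6
```

```bash
python3 - <<'E'
from h import *
state()
# box from initial top view: rims at box top
d=np.load("top0.npz");W=d["W"];Z=W[...,2]
m=(abs(Z-.036)<.012)&(abs(W[...,0]-.5)<.1)&(abs(W[...,1]+.09)<.09)
p=W[m];r=cv2.minAreaRect((p[:,:2]*1000).astype(np.float32));print(r)
E
```

```text
t 10.7 tcp [0.5495 0.0904 0.0028] zaxis [ 0.004 -0.    -1.   ] yaz -6.63 j [ 0.02  0.45 -0.36  0.76 -0.    1.71] F [ 0.4 -0.  -1. ] gap 0.0548 grip 43.6
((499.1506042480469, -88.8433837890625), (109.93603515625, 112.47599792480469), 81.83869171142578)
```

Request:
carry_out(
  moves=[
    {"tx": 0,"ty": 0,"tz": 2,"wx": 0,"wy": 0,"wz": 0,"claw": 1},
    {"tx": 0,"ty": 0,"tz": 5,"wx": 0,"wy": 0,"wz": 0,"claw": 1},
    {"tx": -1,"ty": -5,"tz": 3,"wx": 0,"wy": 0,"wz": 0,"claw": 1},
    {"tx": -1,"ty": -5,"tz": 3,"wx": 0,"wy": 0,"wz": 0,"claw": 1},
    {"tx": -1,"ty": -5,"tz": 3,"wx": 0,"wy": 0,"wz": 0,"claw": 1},
    {"tx": -1,"ty": -5,"tz": 2,"wx": 0,"wy": 0,"wz": 0,"claw": 1},
    {"tx": -1,"ty": -5,"tz": 0,"wx": 0,"wy": 0,"wz": 0,"claw": 1},
    {"tx": 0,"ty": 0,"tz": 0,"wx": 0,"wy": 0,"wz": 0,"claw": 1},
  ],
)

```text
clock: 11.7
tcp_pos: [0.4981, -0.1632, 0.1828]
orientation: [0.002, 0.749, 0.663, 0.001]
wrist_force: [0.1, 0.5, -1.3]
finger_gap: 0.0548
grip_force: 43.7
```

```bash
python3 - <<'E'
from h import *
c,W=wrist("w5");Z=W[...,2];np.savez("w5.npz",W=W,image=c["image"])
near=(abs(W[...,0]-.5)<.09)&(abs(W[...,1]+.09)<.09)
print("top rims");m=near&(abs(Z-.036)<.003);comps(W,m,150)
p=(W[m][:,:2]*1000).astype(np.float32);print("outer",cv2.minAreaRect(p))
print("floor");comps(W,near&(abs(Z-.020)<.003),150)
print("notch");comps(W,near&(abs(Z-.028)<.003),80)
E
```

```text
t 11.7 tcp [ 0.4981 -0.1632  0.1828] zaxis [ 0.004 -0.002 -1.   ] yaz -6.95 j [-0.47  0.23 -0.18  1.15 -0.    1.22] F [ 0.1  0.5 -1.3] gap 0.0548 grip 43.7
top rims
3971 [269.  66.] z [0.0348 0.0361 0.0374] mean [ 0.5032 -0.0485] rect [502.9 -51.4] [ 37.2 110.2] 81.8
426 [270.  69.] z [0.0345 0.0368 0.0382] mean [ 0.5031 -0.0503] rect [503.  -50.5] [14.2 20.3] 82.3
3046 [268. 157.] z [0.0349 0.0362 0.0375] mean [ 0.492 -0.126] rect [ 492.5 -123.7] [ 37.1 110.2] 81.8
342 [268. 156.] z [0.0345 0.0369 0.0381] mean [ 0.4923 -0.1247] rect [ 492.3 -124.8] [14. 20.] 83.0
outer ((497.6964111328125, -87.53963470458984), (110.23995208740234, 110.2041015625), 81.79551696777344)
floor
4539 [269. 112.] z [0.019  0.0203 0.0216] mean [ 0.4977 -0.0866] rect [497.6 -87.7] [68.  59.3] 81.8
188 [335. 115.] z [0.0174 0.0197 0.0223] mean [ 0.5598 -0.0966] rect [560.1 -96.3] [14.9 14.3] 86.1
notch
223 [270.  58.] z [0.0253 0.0263 0.0302] mean [ 0.5048 -0.041 ] rect [503.8 -45.5] [17.2 24.2] 81.4
1153 [224. 112.] z [0.0269 0.0283 0.0294] mean [ 0.4564 -0.0811] rect [457.  -74.7] [53.2 25.9] 81.7
1116 [314. 115.] z [0.027  0.0282 0.0295] mean [ 0.5394 -0.0935] rect [539.4 -93.9] [38.3 25.7] 81.5
171 [272. 162.] z [0.0254 0.0264 0.0288] mean [ 0.4941 -0.1332] rect [ 500.4 -130.9] [17.5 41.7] 83.4
```

View pics/w5.png

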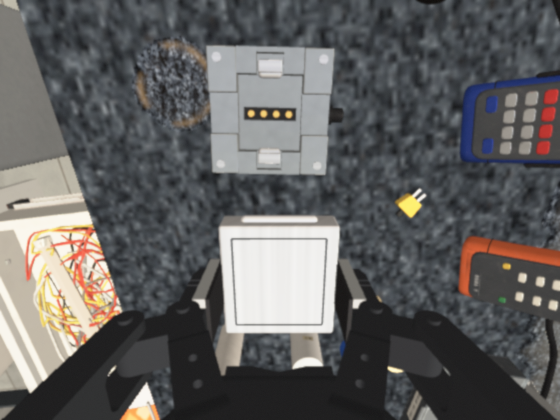

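The picture shows the empty box with its pocket centre at (269,112) and the latches at (270,66) and (269,157). The plate is held square in the fingers at (279,285).

```bash
python3 - <<'E'
from h import *
W=np.load("w5.npz")["W"];Z=W[...,2]
m=np.zeros(Z.shape,bool);m[205:340,215:345]=1
print("plate");comps(W,m&(abs(Z-.196)<.006),300)
E
```

```text
plate
13266 [279. 274.] z [0.1938 0.1968 0.1978] mean [ 0.4973 -0.1589] rect [ 497.4 -161.8] [62.8 63.6] 83.2
```

Request:
carry_out(
  moves=[
    {"tx": 0,"ty": 3.8,"tz": 0,"wx": 0,"wy": 0,"wz": -0.021,"claw": 1},
    {"tx": 0,"ty": 3.76,"tz": -2,"wx": 0,"wy": 0,"wz": 0,"claw": 1},
    {"tx": 0,"ty": 0,"tz": -5,"wx": 0,"wy": 0,"wz": 0,"claw": 1},
    {"tx": 0,"ty": 0,"tz": -5,"wx": 0,"wy": 0,"wz": 0,"claw": 1},
    {"tx": 0,"ty": 0,"tz": -1,"wx": 0,"wy": 0,"wz": 0,"claw": 1},
    {"tx": 0,"ty": 0,"tz": 0,"wx": 0,"wy": 0,"wz": 0,"claw": 1},
  ],
)

```text
clock: 12.5
tcp_pos: [0.4981, -0.0834, 0.0515]
orientation: [0.0, 0.754, 0.657, 0.0]
wrist_force: [0.9, 0.1, -1.4]
finger_gap: 0.0549
grip_force: 43.6
```

```bash
python3 - <<'E'
from h import *
state()
E
```

```text
t 12.5 tcp [ 0.4981 -0.0834  0.0515] zaxis [ 0.  0. -1.] yaz -7.8 j [-0.33  0.31 -0.43  0.83  0.    1.38] F [ 0.9  0.1 -1.4] gap 0.0549 grip 43.6
```

Request:
carry_out(
  moves=[
    {"tx": -0.04,"ty": -0.42,"tz": 0,"wx": 0,"wy": 0,"wz": -0.007,"claw": 1},
    {"tx": 0,"ty": 0,"tz": -0.6,"wx": 0,"wy": 0,"wz": 0,"claw": 1},
    {"tx": 0,"ty": 0,"tz": 0,"wx": 0,"wy": 0,"wz": 0,"claw": 1},
  ],
)

```text
clock: 12.88
tcp_pos: [0.4978, -0.0886, 0.0453]
orientation: [0.001, 0.756, 0.654, 0.0]
wrist_force: [-0.6, -0.0, -1.4]
finger_gap: 0.0549
grip_force: 43.7
```

```bash
python3 - <<'E'
from h import *
c,W=wrist();state()
Z=W[...,2]
m=np.zeros(Z.shape,bool);m[150:345,215:345]=1
print("plate");comps(W,m&(abs(Z-.060)<.006),300)
near=(abs(W[...,0]-.5)<.09)&(abs(W[...,1]+.09)<.09)
print("rims");comps(W,near&(abs(Z-.036)<.003),150)
E
```

```text
t 12.88 tcp [ 0.4978 -0.0886  0.0453] zaxis [ 0.001 -0.    -1.   ] yaz -8.29 j [-0.34  0.32 -0.44  0.82  0.    1.38] F [-0.6 -0.  -1.4] gap 0.0549 grip 43.7
t 12.93 tcp [ 0.4976 -0.0885  0.0453] zaxis [ 0.001 -0.    -1.   ] yaz -8.29 j [-0.33  0.32 -0.44  0.82  0.    1.38] F [-0.1  0.1 -2. ] gap 0.0546 grip 43.7
plate
12991 [279. 276.] z [0.0581 0.0594 0.0604] mean [ 0.497 -0.085] rect [497.1 -87.5] [62.1 63.4] 81.7
rims
9827 [281. 188.] z [0.035  0.0361 0.0372] mean [ 0.5036 -0.0473] rect [502.9 -51.2] [ 37.4 110.5] 81.8
1055 [281. 192.] z [0.0345 0.0369 0.0381] mean [ 0.5034 -0.049 ] rect [503.3 -49.8] [14.7 21. ] 82.4
986 [279. 332.] z [0.0353 0.0362 0.037 ] mean [ 0.4894 -0.137 ] rect [ 490.2 -130.8] [23.9 78. ] 81.3
```

Request:
carry_out(
  moves=[
    {"tx": 0,"ty": 0.09,"tz": -0.4,"wx": 0,"wy": 0,"wz": 0,"claw": 1},
    {"tx": 0,"ty": 0,"tz": -0.4,"wx": 0,"wy": 0,"wz": 0,"claw": 1},
    {"tx": 0,"ty": 0,"tz": -0.4,"wx": 0,"wy": 0,"wz": 0,"claw": 1},
    {"tx": 0,"ty": 0,"tz": 0,"wx": 0,"wy": 0,"wz": 0,"claw": 1},
  ],
)

```text
clock: 13.42
tcp_pos: [0.4977, -0.0874, 0.0327]
orientation: [0.0, 0.756, 0.654, 0.0]
wrist_force: [1.3, -0.7, -1.0]
finger_gap: 0.055
grip_force: 43.6
```

Request:
carry_out(
  moves=[
    {"tx": 0,"ty": 0,"tz": -0.08,"wx": 0,"wy": 0,"wz": 0,"claw": 1},
    {"tx": 0,"ty": 0,"tz": 0,"wx": 0,"wy": 0,"wz": 0,"claw": 1},
    {"tx": 0,"ty": 0,"tz": 0,"wx": 0,"wy": 0,"wz": 0,"claw": -0.4},
    {"tx": 0,"ty": 0,"tz": 0,"wx": 0,"wy": 0,"wz": 0,"claw": -1},
    {"tx": 0,"ty": 0,"tz": 0,"wx": 0,"wy": 0,"wz": 0,"claw": -1},
    {"tx": 0,"ty": 0,"tz": 4,"wx": 0,"wy": 0,"wz": 0,"claw": -1},
    {"tx": 0,"ty": -1,"tz": 5,"wx": 0,"wy": 0,"wz": 0,"claw": -1},
    {"tx": 0,"ty": 0,"tz": 0,"wx": 0,"wy": 0,"wz": 0,"claw": -1},
  ],
)

```text
clock: 14.42
tcp_pos: [0.5006, -0.0989, 0.1263]
orientation: [0.004, 0.756, 0.654, 0.002]
wrist_force: [0.8, 0.5, -0.6]
finger_gap: 0.0857
grip_force: 0.0
```

```bash
python3 - <<'E'
from h import *
c,W=wrist("w6");Z=W[...,2]
near=(abs(W[...,0]-.5)<.04)&(abs(W[...,1]+.088)<.045)
m=near&(Z>.040)&(Z<.052)
comps(W,m,300);p=W[m];print("plane",np.linalg.lstsq(np.c_[p[:,:2]-[.4977,-.0876],np.ones(len(p))],p[:,2],rcond=None)[0].round(4))
c=read_camera("top");W=pts(c)
comps(W,(W[...,2]>.05)&(W[...,1]<-.3)&(W[...,1]>-.46)&(W[...,0]<.65),60)
E
```

```text
t 14.43 tcp [ 0.5006 -0.0989  0.1263] zaxis [ 0.008 -0.003 -1.   ] yaz -8.3 j [-0.35  0.24 -0.32  1.   -0.    1.36] F [ 0.8  0.5 -0.6] gap 0.0857 grip 0.0
5395 [272. 201.] z [0.044  0.0453 0.0464] mean [ 0.4966 -0.0856] rect [496.4 -86.7] [60.9 56.1] 81.8
plane [ 0.0023 -0.0171  0.0452]
128 [394. 169.] z [0.0558 0.0906 0.0988] mean [ 0.5918 -0.3267] rect [ 593.9 -328.9] [25.4 26.6] 25.6
155 [420. 178.] z [0.0553 0.0708 0.0757] mean [ 0.5672 -0.3947] rect [ 568.2 -395.2] [32.4 34.6] 82.1
153 [406. 201.] z [0.0572 0.0706 0.0751] mean [ 0.505 -0.351] rect [ 505.7 -352.5] [31.5 34.9] 40.5
165 [440. 223.] z [0.055  0.0713 0.0763] mean [ 0.4428 -0.4342] rect [ 444.  -435.6] [32.8 33.9] 77.4
172 [411. 235.] z [0.0594 0.1029 0.109 ] mean [ 0.4127 -0.3473] rect [ 414.1 -349.8] [29.5 28.7] 75.4
```

The cover rests level, upper face at 45 mm, as described. Now for the short sleeve.

Request:
carry_out(
  moves=[
    {"tx": 0,"ty": -3.1,"tz": 1,"wx": 0,"wy": 0,"wz": -0.17,"claw": -1},
    {"tx": 0,"ty": -3.1,"tz": 1,"wx": 0,"wy": 0,"wz": -0.17,"claw": -1},
    {"tx": 0.1,"ty": -3.1,"tz": 1,"wx": 0,"wy": 0,"wz": -0.17,"claw": -1},
    {"tx": 0.1,"ty": -3.1,"tz": 1,"wx": 0,"wy": 0,"wz": -0.17,"claw": -1},
    {"tx": 0.1,"ty": -3.1,"tz": 1,"wx": 0,"wy": 0,"wz": -0.17,"claw": -1},
    {"tx": 0.1,"ty": -3.1,"tz": 1,"wx": 0,"wy": 0,"wz": -0.17,"claw": -1},
    {"tx": 0.1,"ty": -3.2,"tz": 0,"wx": 0,"wy": 0,"wz": -0.17,"claw": -1},
    {"tx": 0,"ty": -3.2,"tz": 0,"wx": 0,"wy": 0,"wz": -0.17,"claw": -1},
  ],
)

```text
clock: 15.52
tcp_pos: [0.5019, -0.3476, 0.1802]
orientation: [-0.001, 1.0, 0.031, -0.001]
wrist_force: [0.1, 0.5, -0.4]
finger_gap: 0.0851
grip_force: 0.0
```

Request:
carry_out(
  moves=[
    {"tx": 0,"ty": 0,"tz": 0,"wx": 0,"wy": 0,"wz": 0,"claw": -1},
  ],
)

```text
clock: 15.65
tcp_pos: [0.5017, -0.3487, 0.1798]
orientation: [-0.001, 0.999, 0.032, -0.001]
wrist_force: [-0.0, 0.0, -0.5]
finger_gap: 0.0854
grip_force: 0.0
```

```bash
python3 - <<'E'
from h import *
c,W=wrist();Z=W[...,2]
for h in(.072,.105,.095): print(h);comps(W,(abs(Z-h)<.004)&(W[...,1]<-.28)&(W[...,1]>-.47)&(abs(W[...,0]-.5)<.13),150)
m=(abs(Z-.072)<.004)&(np.hypot(W[...,0]-.506,W[...,1]+.352)<.03)
p=(W[m][:,:2]*1000).astype(np.float32);print("circle",cv2.minEnclosingCircle(p))
E
```

```text
t 15.65 tcp [ 0.5017 -0.3487  0.1798] zaxis [-0.003  0.001 -1.   ] yaz -86.34 j [-0.74  0.4   0.05  1.22 -0.    2.34] F [-0.   0.  -0.5] gap 0.0854 grip 0.0
0.072
1364 [341. 130.] z [0.0708 0.0721 0.0733] mean [ 0.5676 -0.395 ] rect [ 567.4 -395.1] [32.7 33.5] 3.7
1115 [282. 200.] z [0.0707 0.0722 0.0733] mean [ 0.506  -0.3512] rect [ 505.4 -351.4] [33.4 33.3] 57.0
678 [363. 267.] z [0.0693 0.0722 0.0734] mean [ 0.4462 -0.4314] rect [ 444.5 -433.1] [28.3 33.7] 51.1
0.105
858 [273. 313.] z [0.1022 0.1052 0.1062] mean [ 0.4154 -0.3496] rect [ 414.  -349.7] [30.3 29.2] 26.5
0.095
1004 [257.  88.] z [0.0938 0.095  0.0962] mean [ 0.5936 -0.3281] rect [ 593.5 -327.9] [24.8 25.2] 3.6
173 [273. 296.] z [0.0916 0.0952 0.0988] mean [ 0.4258 -0.3492] rect [ 423.4 -348.7] [11.3 28.5] 4.5
circle ((505.26611328125, -351.2034912109375), 17.09067726135254)
```

Request:
carry_out(
  moves=[
    {"tx": 0.36,"ty": -0.26,"tz": -2,"wx": 0,"wy": 0,"wz": 0,"claw": -1},
    {"tx": 0,"ty": 0,"tz": -4.5,"wx": 0,"wy": 0,"wz": 0,"claw": -1},
    {"tx": 0,"ty": 0,"tz": -4.5,"wx": 0,"wy": 0,"wz": 0,"claw": -0.6},
    {"tx": 0,"ty": 0,"tz": -4.2,"wx": 0,"wy": 0,"wz": 0,"claw": -0.4},
    {"tx": 0,"ty": 0,"tz": 0,"wx": 0,"wy": 0,"wz": 0,"claw": -0.2},
    {"tx": 0,"ty": 0,"tz": 0,"wx": 0,"wy": 0,"wz": 0,"claw": 0.3},
    {"tx": 0,"ty": 0,"tz": 0,"wx": 0,"wy": 0,"wz": 0,"claw": 1},
    {"tx": 0,"ty": 0,"tz": 0,"wx": 0,"wy": 0,"wz": 0,"claw": 1},
  ],
  newtons=80,
)

```text
clock: 16.7
tcp_pos: [0.5069, -0.3504, 0.0316]
orientation: [0.001, 0.999, 0.033, 0.001]
wrist_force: [-0.0, 0.1, 0.5]
finger_gap: 0.0323
grip_force: 79.5
```

Request:
carry_out(
  moves=[
    {"tx": 0,"ty": 0,"tz": 0,"wx": 0,"wy": 0,"wz": 0,"claw": 1},
  ],
)

```text
clock: 16.82
tcp_pos: [0.5069, -0.3504, 0.0316]
orientation: [0.001, 0.999, 0.033, 0.001]
wrist_force: [-0.1, 1.6, 3.5]
finger_gap: 0.0323
grip_force: 79.5
```

```bash
python3 - <<'E'
from h import *
state()
E
```

```text
t 16.82 tcp [ 0.5069 -0.3504  0.0316] zaxis [ 0.002 -0.002 -1.   ] yaz -86.18 j [-0.74  0.51 -0.16  0.89 -0.    2.34] F [-0.1  1.6  3.5] gap 0.0323 grip 79.5
```

Request:
carry_out(
  moves=[
    {"tx": 0,"ty": 0,"tz": 3,"wx": 0,"wy": 0,"wz": 0,"claw": 1},
    {"tx": 0,"ty": 0,"tz": 5,"wx": 0,"wy": 0,"wz": 0,"claw": 1},
    {"tx": -0.1,"ty": 4.3,"tz": 0,"wx": 0,"wy": 0,"wz": 0,"claw": 1},
    {"tx": -0.1,"ty": 5,"tz": 0,"wx": 0,"wy": 0,"wz": 0,"claw": 1},
    {"tx": -0.2,"ty": 5,"tz": 0,"wx": 0,"wy": 0,"wz": 0,"claw": 1},
    {"tx": -0.2,"ty": 5,"tz": 0,"wx": 0,"wy": 0,"wz": 0,"claw": 1},
    {"tx": -0.2,"ty": 4,"tz": 0,"wx": 0,"wy": 0,"wz": 0,"claw": 1},
    {"tx": -0.1,"ty": 3,"tz": 0,"wx": 0,"wy": 0,"wz": 0,"claw": 1},
  ],
)

```text
clock: 17.82
tcp_pos: [0.4963, -0.0851, 0.11]
orientation: [0.0, 0.999, 0.034, -0.001]
wrist_force: [0.7, 0.5, -4.3]
finger_gap: 0.0322
grip_force: 81.0
```

Request:
carry_out(
  moves=[
    {"tx": 0,"ty": 0,"tz": 0,"wx": 0,"wy": 0,"wz": 0,"claw": 1},
    {"tx": 0,"ty": 0,"tz": 0,"wx": 0,"wy": 0,"wz": 0,"claw": 1},
  ],
)

```text
clock: 18.08
tcp_pos: [0.4972, -0.0872, 0.1102]
orientation: [0.001, 0.999, 0.033, -0.0]
wrist_force: [0.3, -0.7, -5.1]
finger_gap: 0.0327
grip_force: 81.3
```

```bash
python3 - <<'E'
from h import *
c,W=wrist("w7");Z=W[...,2]
comps(W,(abs(Z-.045)<.004)&(abs(W[...,0]-.5)<.05)&(abs(W[...,1]+.088)<.05),200)
comps(W,(abs(Z-.152)<.006)&(abs(W[...,0]-.5)<.04)&(abs(W[...,1]+.088)<.04),200)
E
```

```text
t 18.07 tcp [ 0.4972 -0.0872  0.1102] zaxis [-0.    -0.001 -1.   ] yaz -86.17 j [-0.33  0.25 -0.35  0.97 -0.    2.74] F [ 0.3 -0.7 -5.1] gap 0.0327 grip 81.3
3968 [277. 212.] z [0.044  0.0453 0.0463] mean [ 0.5058 -0.0857] rect [496.6 -87.4] [60.1 56. ] 81.9
6577 [278. 313.] z [0.1475 0.1508 0.1562] mean [ 0.4996 -0.0872] rect [497.  -88.3] [34.7 75.3] 13.6
```

View pics/w7.png

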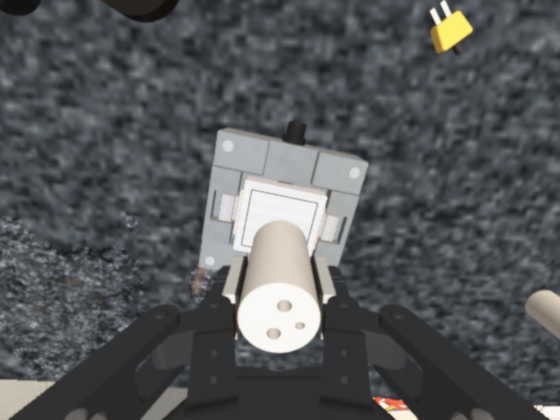

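The picture shows the sleeve upright in the fingers at (278,313), above the cover centred at about (280,215) in the box. I'll lower it and press.

Request:
carry_out(
  moves=[
    {"tx": 0.1,"ty": 0,"tz": -1.5,"wx": 0,"wy": 0,"wz": 0,"claw": 1},
    {"tx": 0,"ty": 0,"tz": -1.5,"wx": 0,"wy": 0,"wz": 0,"claw": 1},
    {"tx": 0,"ty": 0,"tz": -0.3,"wx": 0,"wy": 0,"wz": 0,"claw": 1},
    {"tx": 0,"ty": 0,"tz": -0.3,"wx": 0,"wy": 0,"wz": 0,"claw": 1},
    {"tx": 0,"ty": 0,"tz": 0,"wx": 0,"wy": 0,"wz": 0,"claw": 1},
  ],
)

```text
clock: 18.75
tcp_pos: [0.499, -0.0874, 0.075]
orientation: [0.001, 0.999, 0.033, 0.001]
wrist_force: [0.9, 1.4, 2.8]
finger_gap: 0.0324
grip_force: 82.1
```

Request:
carry_out(
  moves=[
    {"tx": 0,"ty": 0,"tz": -0.2,"wx": 0,"wy": 0,"wz": 0,"claw": 1},
    {"tx": 0,"ty": 0,"tz": -0.2,"wx": 0,"wy": 0,"wz": 0,"claw": 1},
    {"tx": 0,"ty": 0,"tz": -0.2,"wx": 0,"wy": 0,"wz": 0,"claw": 1},
    {"tx": 0,"ty": 0,"tz": 0,"wx": 0,"wy": 0,"wz": 0,"claw": 1},
  ],
)

```text
clock: 19.25
tcp_pos: [0.4974, -0.0868, 0.0676]
orientation: [0.0, 0.999, 0.033, -0.001]
wrist_force: [-1.2, 0.8, -1.8]
finger_gap: 0.0324
grip_force: 81.5
```

Request:
carry_out(
  moves=[
    {"tx": 0,"ty": 0,"tz": -0.2,"wx": 0,"wy": 0,"wz": 0,"claw": 1},
    {"tx": 0,"ty": 0,"tz": -0.2,"wx": 0,"wy": 0,"wz": 0,"claw": 1},
    {"tx": 0,"ty": 0,"tz": 0,"wx": 0,"wy": 0,"wz": 0,"claw": 1},
  ],
)

```text
clock: 19.62
tcp_pos: [0.4976, -0.0868, 0.0675]
orientation: [0.001, 0.999, 0.033, 0.0]
wrist_force: [-10.9, 3.2, 29.0]
finger_gap: 0.0322
grip_force: 84.5
```

Request:
carry_out(
  moves=[
    {"tx": 0,"ty": 0,"tz": 1.2,"wx": 0,"wy": 0,"wz": 0,"claw": 1},
    {"tx": 0,"ty": 0,"tz": 4,"wx": 0,"wy": 0,"wz": 0,"claw": 1},
    {"tx": 0.2,"ty": -4,"tz": 0,"wx": 0,"wy": 0,"wz": 0,"claw": 1},
    {"tx": 0.2,"ty": -5,"tz": 0,"wx": 0,"wy": 0,"wz": 0,"claw": 1},
    {"tx": 0.2,"ty": -5,"tz": 0,"wx": 0,"wy": 0,"wz": 0,"claw": 1},
    {"tx": 0.1,"ty": -5,"tz": 0,"wx": 0,"wy": 0,"wz": 0,"claw": 1},
    {"tx": 0.1,"ty": -4.5,"tz": 0,"wx": 0,"wy": 0,"wz": 0,"claw": 1},
    {"tx": 0.1,"ty": -2.8,"tz": 0,"wx": 0,"wy": 0,"wz": 0,"claw": 1},
  ],
)

```text
clock: 20.62
tcp_pos: [0.5069, -0.3524, 0.1152]
orientation: [0.0, 0.999, 0.032, -0.0]
wrist_force: [1.2, 1.6, -5.0]
finger_gap: 0.0325
grip_force: 81.1
```

Request:
carry_out(
  moves=[
    {"tx": 0,"ty": 0,"tz": 0,"wx": 0,"wy": 0,"wz": 0,"claw": 1},
    {"tx": 0,"ty": 0,"tz": 0,"wx": 0,"wy": 0,"wz": 0,"claw": 1},
  ],
)

```text
clock: 20.88
tcp_pos: [0.5066, -0.3493, 0.1152]
orientation: [-0.001, 0.999, 0.033, -0.001]
wrist_force: [-0.2, -0.2, -4.3]
finger_gap: 0.0322
grip_force: 81.1
```

```bash
python3 - <<'E'
from h import *
state()
c=read_camera("top");W=pts(c);m=(abs(W[...,0]-.4977)<.02)&(abs(W[...,1]+.0876)<.02);print("cover z",np.nanmedian(W[...,2][m]))
c=read_camera("scene");W=pts(c);m=(abs(W[...,0]-.4977)<.02)&(abs(W[...,1]+.0876)<.02);print("cover z",np.nanmedian(W[...,2][m]),np.nanpercentile(W[...,2][m],[5,95]))
E
```

```text
t 20.88 tcp [ 0.5066 -0.3493  0.1152] zaxis [-0.002  0.001 -1.   ] yaz -86.2 j [-0.73  0.45 -0.05  1.08 -0.    2.34] F [-0.2 -0.2 -4.3] gap 0.0322 grip 81.1
cover z 0.03592478638056473
cover z 0.032509790938914596 [0.03034872 0.03435238]
```

Request:
carry_out(
  moves=[
    {"tx": 0,"ty": -0.1,"tz": -4,"wx": 0,"wy": 0,"wz": 0,"claw": 1},
    {"tx": 0,"ty": 0,"tz": -3,"wx": 0,"wy": 0,"wz": 0,"claw": 1},
    {"tx": 0,"ty": 0,"tz": -1,"wx": 0,"wy": 0,"wz": 0,"claw": 1},
    {"tx": 0,"ty": 0,"tz": 0,"wx": 0,"wy": 0,"wz": 0,"claw": 1},
    {"tx": 0,"ty": 0,"tz": -0.2,"wx": 0,"wy": 0,"wz": 0,"claw": 1},
    {"tx": 0,"ty": 0,"tz": 0,"wx": 0,"wy": 0,"wz": 0,"claw": 1},
  ],
)

```text
clock: 21.72
tcp_pos: [0.5079, -0.3516, 0.0355]
orientation: [0.001, 0.999, 0.033, 0.001]
wrist_force: [0.1, -0.8, -4.0]
finger_gap: 0.0319
grip_force: 81.1
```

Request:
carry_out(
  moves=[
    {"tx": -0.1,"ty": 0.1,"tz": -0.2,"wx": 0,"wy": 0,"wz": 0,"claw": 1},
    {"tx": 0,"ty": 0,"tz": -0.2,"wx": 0,"wy": 0,"wz": 0,"claw": 1},
    {"tx": 0,"ty": 0,"tz": 0,"wx": 0,"wy": 0,"wz": 0,"claw": 1},
  ],
)

```text
clock: 22.1
tcp_pos: [0.5063, -0.3502, 0.0316]
orientation: [0.001, 0.999, 0.033, 0.0]
wrist_force: [-2.5, 1.5, 4.7]
finger_gap: 0.0324
grip_force: 82.4
```

In contact with the worktop. I'll release, lift clear and check everything.

Request:
carry_out(
  moves=[
    {"tx": 0,"ty": 0,"tz": 0.1,"wx": 0,"wy": 0,"wz": 0,"claw": 0.2},
    {"tx": 0,"ty": 0,"tz": 0,"wx": 0,"wy": 0,"wz": 0,"claw": -0.6},
    {"tx": 0,"ty": 0,"tz": 0,"wx": 0,"wy": 0,"wz": 0,"claw": -1},
    {"tx": 0,"ty": 0,"tz": 0,"wx": 0,"wy": 0,"wz": 0,"claw": -1},
    {"tx": 0,"ty": 0,"tz": 4,"wx": 0,"wy": 0,"wz": 0,"claw": -1},
    {"tx": 0,"ty": 0,"tz": 5,"wx": 0,"wy": 0,"wz": 0,"claw": -1},
    {"tx": 0,"ty": 0,"tz": 5,"wx": 0,"wy": 0,"wz": 0,"claw": -1},
    {"tx": 0,"ty": 0,"tz": 0,"wx": 0,"wy": 0,"wz": 0,"claw": -1},
  ],
)

```text
clock: 23.1
tcp_pos: [0.5085, -0.352, 0.1763]
orientation: [0.004, 0.999, 0.033, 0.003]
wrist_force: [0.4, -0.4, 0.8]
finger_gap: 0.0854
grip_force: 0.0
```

```bash
python3 - <<'E'
from h import *
c,W=wrist();Z=W[...,2]
comps(W,(abs(Z-.072)<.004)&(np.hypot(W[...,0]-.506,W[...,1]+.352)<.03),150)
c=read_camera("top");W=pts(c);Z=W[...,2]
print("sleeves");comps(W,(Z>.05)&(Z<.13)&(W[...,1]<-.3)&(W[...,1]>-.46)&(W[...,0]<.63),60)
print("rack");comps(W,(Z>.045)&(abs(W[...,0]-.49)<.06)&(abs(W[...,1]-.28)<.1),60)
m=(abs(W[...,0]-.4977)<.05)&(abs(W[...,1]+.0876)<.05);p=W[m];print("cover/box z",np.nanpercentile(p[:,2],[2,50,98]))
E
```

```text
t 23.1 tcp [ 0.5085 -0.352   0.1763] zaxis [ 0.007 -0.007 -1.   ] yaz -86.18 j [-0.73  0.41  0.05  1.2  -0.    2.34] F [ 0.4 -0.4  0.8] gap 0.0854 grip 0.0
1115 [275. 210.] z [0.0707 0.0721 0.0733] mean [ 0.5059 -0.3505] rect [ 505.5 -350.6] [33.1 33.4] 49.0
sleeves
127 [394. 169.] z [0.0558 0.0923 0.0984] mean [ 0.5919 -0.3267] rect [ 594.4 -328.8] [24.7 26.4] 63.7
rack
235 [144. 224.] z [0.0493 0.0604 0.0654] mean [0.4898 0.3412] rect [490.3 342.4] [18.5 82.2] 83.3
115 [190. 225.] z [0.0505 0.0613 0.0668] mean [0.4793 0.2218] rect [480.9 222.9] [16.7 44.8] 84.1
cover/box z [0.01846965 0.03495399 0.04218009]
```

The sleeve is within 1 mm of where it stood and upright. The cover is flush, and the other covers are in place. Handing in.

```bash
python3 -c "
from workcell import env
print(env.hand_in())"
```

```text
the job is handed in; nothing more can be done
None
```

The job is handed in at about 23 s: cover_mid was laid flat, regrasped, and pressed home with sleeve_short until flush with the box top. The sleeve is back upright within 1 mm of its spot, and the other two covers are still in the rack; the last top view only picked out the brass one of the sleeves left alone.

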